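# Push a glass blank into the layout corner and shut it in with the stop block

### The arm

A 7-joint arm with a two-finger parallel gripper is mounted at the origin on the work surface. World frame = base frame: x ahead of the robot, y to its left, z up, the work surface at z = 0. Lengths are in m, angles in rad, forces in N, time in s.
With the tool pointing down it reaches from about 0.425 to 0.95 m from the base axis. Payload 4.7 kg.
Tool frame: the origin (TCP) lies at the very end of the fingers, on their centre line; the grasp point (between the pads) lies 19 mm behind it; x points along the fingers, y is the direction in which the jaws open and shut, and the axes are right-handed (so a half turn about x gives the same grasp; the last joint's range is limited). The gripper opens to 87 mm and grips with 3 to 60 N. Pads are 19 mm wide; open, the fingers measure 117 mm over their backs; the gripper's body (75 mm by 190 mm) begins 51 mm behind the grasp point.
Start: joints at [-1.169, 0.469, -0.049, 1.532, 0.024, 1.141, -0.082], TCP at [0.282, 0.613, 0.223] pointing down, gripper open.
Joint ranges: [-2.59, 2.59], [-0.33, 1.99], [-1.39, 1.29], [0.1, 2.45], [-1.04, 4.18], [0.21, 1.99], [-2.66, 2.66]. Speed limits (rad/s): [2.57, 2.57, 3.14, 3.14, 3.14, 3.14, 3.14].

### API

Orientations are given as a 3x3 rotation matrix whose columns are the frame's x, y, z axes.
In Python, from rig import r gives the robot as it stands. The module is installed in compiled form; this text tells all that it offers.
- The arm moves only by the tool apply_moves, never from a script. Its arguments are lists of equal length, an entry for each row: "xyz": the shift along the tool's x, y, z in m, a list of three; "turn": the turn about the tool's x in rad. In form: {"xyz": [[tx, ty, tz], ...], "turn": [turn, ...]}. A call has 1 to 5 rows; each row shifts and turns the pose as measured when the row begins, along the tool's axes as they then stand; what a row does not reach is not made up. A row lasts 1/8 s, in which the tool goes at most 62.5 mm and 10.7 degrees, less where a joint would pass 70% of its speed; a pose out of reach is approached as far as the arm can. A call is refused whole if a number of a shift passes 0.0625 or a number of a turn 0.188, either way. A call with a gripper value outside its range is refused whole. "fingers" is the opening in per cent of the stroke, from 0 (shut) to 100 (fully open), set as the call begins (left out, the last holds). The fingers move at their own pace and stop on an object; "squeeze" is the grip in N (left out, the last holds). Time passes only in rows, so rows that do not move let the fingers close. It gives the time, the measured TCP pose, the force and the opening at its end, in the units of the state.
- r.get_obs(): the state, without advancing time (a new reading comes with each control period).
- r.camera(name): name is "side" or "top"; returns the picture (384x512x3 uint8, red, green, blue); there is no depth.
- r.calibration(name): a dict with "vertical_fov" (degrees; the focal length in pixels is half the picture's height over the tangent of half this angle, whatever the lens; pixels are square), "cx", "cy" (the principal point, pixels), "cam_to_world" (4x4, takes a point from camera to world coordinates). Camera axes: x right, y up, looking along -z (the intrinsics and any distortion apply to the point x, -y, -z); pixel columns grow to the right and rows downward; lengths in m; the calibration is good to about 2 mm. A picture is of the moment at which its call begins. calibration takes no time and is no camera call.
- r.sign_off(): hands the job in, once; it reports no verdict.
The state is a dict: "time": time; "q": joint angles; "dq": joint speeds; "tau": joint torques, N m; "ee_pos": TCP position; "eef_rot": TCP orientation; "force": force on the tool from outside, world axes, zero at the start; "ft_torque": the same for the moment, N m; "width": finger opening in m.
Only numpy, scipy, OpenCV 4.12 (cv2) and the standard library are available. Lean on these libraries where they do the work, as an engineer would, in place of code of your own. Each camera call takes 0.05 s, during which the arm holds its last target.

### The job

Push the large rectangular glass blank along the table into the corner of the wooden fence, one long edge flush against the long batten and the short edge flush against the short batten. Then push the loose wooden block, keeping it flat, up against the blank's free short end so that the block's long side lies flat against that end, roughly in its middle, and leave both there. Slide them with the fingers only, never lifting or tipping either one, and leave everything else where it is.

Things in the scene. Friction and masses are not known exactly. Their poses are not given: they have to be found in the camera images.
- fence: Fixed corner of two pale wooden battens, 30 mm wide, 18 mm high. Origin: the inside corner, on the table. Long batten (far side from the robot): inner face is the plane x = 0, from the corner to 390 mm along -y. Short batten (robot's left): inner face is the plane y = 0, from the corner to 130 mm along -x. The work lies at negative x and y. Paper under it is flush with the table
- pane: The glass blank: flat amber glass rectangle, 90 mm along its x, 120 mm along its y, 10 mm thick, about 0.27 kg, lying loose and askew in front of the fence. Origin: centre of its underside; its x and y are within 0.4 rad of the fence's. In the corner its centre is at fence x = -45 mm, y = -60 mm, and its free short end is the one at -y
- block: The loose wooden stop block: pale wood, 80 mm along its x, 36 mm along its y, 30 mm high, about 75 g, lying to the right (fence -y) of the blank with a gap between, its x within 0.2 rad of the fence's. Origin: centre of its underside. Pushed low on its right-hand long side it slides towards fence +y
- weight: A small brass weight with a knob on top, 34 mm across, 42 mm high, standing upright near the work; origin at the centre of its underside. A bystander: leave it alone
- disc: A round amber glass disc, 80 mm across, 10 mm thick, lying flat; origin at the centre of its underside. A bystander: leave it alone
- tape: A bare cardboard ring, 90 mm across, 25 mm high, lying flat beyond the long batten; origin at the centre of its underside. A bystander: leave it alone
- tumbler: An open amber glass tumbler, 72 mm across, 85 mm high, standing at the robot's left; origin at the centre of its underside. A bystander: leave it alone
- brush: A flat brush 190 mm long lying near the robot's right; origin at the centre of its underside. A bystander: leave it alone
- cutter: A pen-like glass cutter with black handle, 160 mm long, 12 mm thick, lying at the right; origin at the centre of its underside. A bystander: leave it alone
- offcut: A small rectangular amber glass offcut 50 x 30 x 10 mm, lying at the right; origin at the centre of its underside. A bystander: leave it alone

How it is judged:
By the outcome, as a careful person would: the job done as asked, in the order asked, and still so for the second after the job is handed in, with the robot touching nothing.
It also fails if it takes over 58 s, if anything falls off the work surface, if the arm or the gripper's body presses on something with over 40 N, if the wrist force passes 120 N, or if a joint passes its speed limit or range.

## Working session

There is one attempt and no reset: what is moved stays moved. The work goes in short steps, Python scripts to look and compute and a tool call to move; the robot and the scene stay as the last step left them, time stands still between calls to the robot, and variables do not carry over. Pictures are saved under pics/ and viewed, and the job is handed in when it is done.

Besides the shell and the picture viewer there is one more tool, called by a JSON object that holds its "api" and its "payload". apply_moves: Moves the arm, as the interface text tells. Its arguments: {"type":"object","properties":{"xyz":{"type":"array"},"turn":{"type":"array"},"fingers":{"type":"number"},"squeeze":{"type":"number"}},"required":["xyz","turn"]}

```bash
mkdir -p pics; python3 - <<'E'
from rig import r
import cv2,numpy as np
o=r.get_obs();print({k:np.round(v,3) for k,v in o.items()})
for n in("top","side"):
    im=r.camera(n);cv2.imwrite(f"pics/{n}0.png",im[...,::-1]);np.save(n+"0.npy",im)
    c=r.calibration(n);print(n,c)
E
```

```text
{'time': np.float64(0.0), 'q': array([-1.169,  0.469, -0.049,  1.534,  0.024,  1.141, -0.082]), 'dq': array([-0.   ,  0.   ,  0.   ,  0.001,  0.   , -0.   , -0.001]), 'tau': array([ 1.0000e-03, -5.0798e+01, -8.0000e-02, -2.3615e+01, -6.1000e-02,
        3.8000e-02,  0.0000e+00]), 'ee_pos': array([0.282, 0.613, 0.221]), 'eef_rot': array([[-0.001,  0.418,  0.909],
       [-0.002,  0.909, -0.418],
       [-1.   , -0.002,  0.   ]]), 'force': array([0.453, 0.695, 0.139]), 'ft_torque': array([ 0.019, -0.044, -0.029]), 'width': np.float64(0.087)}
top {'vertical_fov': 47.38169499250656, 'cx': 257.2576795680518, 'cy': 188.84290682016652, 'cam_to_world': array([[-0.02522377,  0.99363492, -0.10978806,  0.42090608],
       [-0.99942579, -0.0275502 , -0.0197249 , -0.01258529],
       [-0.02262403,  0.10922748,  0.99375928,  1.12796169],
       [ 0.        ,  0.        ,  0.        ,  1.        ]])}
side {'vertical_fov': 46.07823842349032, 'cx': 253.97062310602084, 'cy': 197.10190459065595, 'cam_to_world': array([[ 0.95179223,  0.15721642, -0.26339048,  0.26422956],
       [-0.30651939,  0.45465561, -0.836262  , -0.9386681 ],
       [-0.01172216,  0.87668197,  0.48092756,  0.58380955],
       [ 0.        ,  0.        ,  0.        ,  1.        ]])}
```

View pics/top0.png

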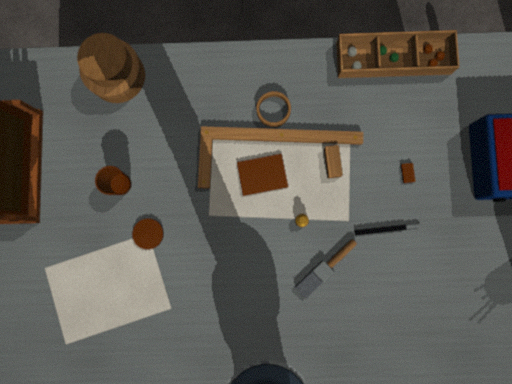

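View pics/side0.png

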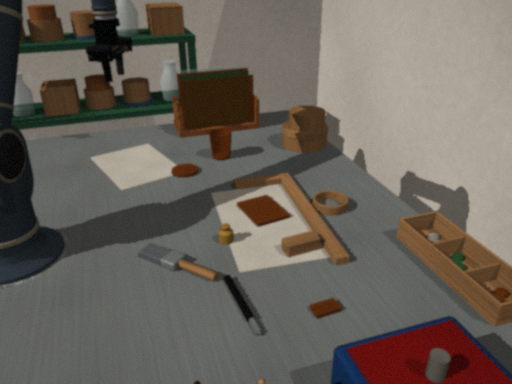

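Top view: fence corner at about (208,135), amber pane at (262,174), block at (333,160), weight at (302,221), disc (148,233), tape (273,108). Next I calibrate with known points and measure.

```bash
cat > h.py <<'E'
from rig import r
import cv2,numpy as np
def proj(n,P):
    c=r.calibration(n);f=192/np.tan(np.radians(c['vertical_fov']/2));M=np.array(c['cam_to_world'])
    p=(np.atleast_2d(P)-M[:3,3])@M[:3,:3]
    return np.c_[c['cx']+f*p[:,0]/-p[:,2],c['cy']-f*p[:,1]/-p[:,2]]
def ray(n,uv,z):
    c=r.calibration(n);f=192/np.tan(np.radians(c['vertical_fov']/2));M=np.array(c['cam_to_world'])
    uv=np.atleast_2d(uv);d=np.c_[(uv[:,0]-c['cx'])/f,-(uv[:,1]-c['cy'])/f,-np.ones(len(uv))]@M[:3,:3].T
    o=M[:3,3];return o+d*((z-o[2])/d[:,2])[:,None]
def snap(n,name,crop=None,k=1):
    im=r.camera(n);np.save(name+".npy",im)
    b=im[...,::-1]
    if crop: a=crop;b=b[a[1]:a[3],a[0]:a[2]]
    cv2.imwrite(f"pics/{name}.png",cv2.resize(b,None,fx=k,fy=k,interpolation=cv2.INTER_CUBIC));return im
E
python3 - <<'E'
from h import *
print(proj("side",[.282,.613,.221]),proj("top",[[.282,.613,.221],[0,0,0]]))
for n,cr in(("top",(190,95,390,245)),("side",(200,160,380,290))):
    im=np.load(n+"0.npy")[cr[1]:cr[3],cr[0]:cr[2],::-1]
    cv2.imwrite(f"pics/{n}0c.png",cv2.resize(im,None,fx=4,fy=4,interpolation=cv2.INTER_CUBIC))
E
```

```text
[[115.03957022  77.81285342]] [[-35.56958176 312.71522642]
 [266.84722769 409.38153877]]
```

View pics/top0c.png

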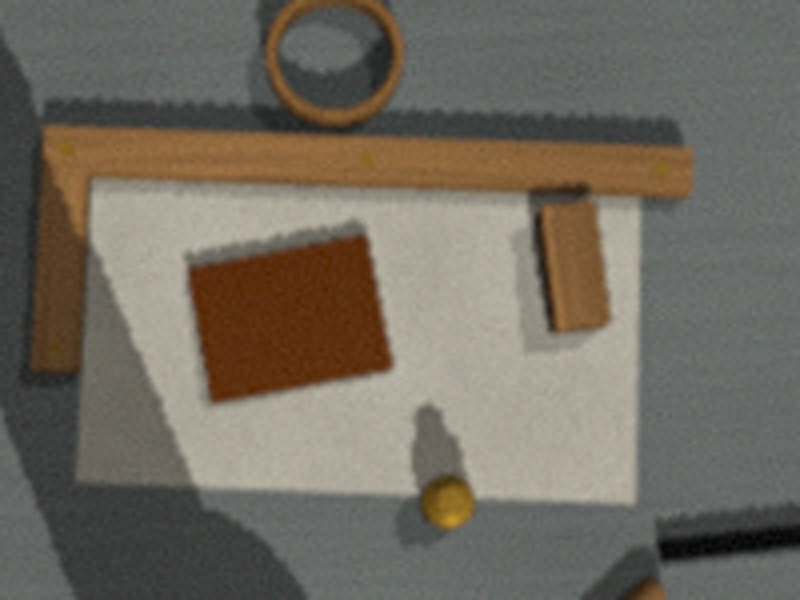

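View pics/side0c.png

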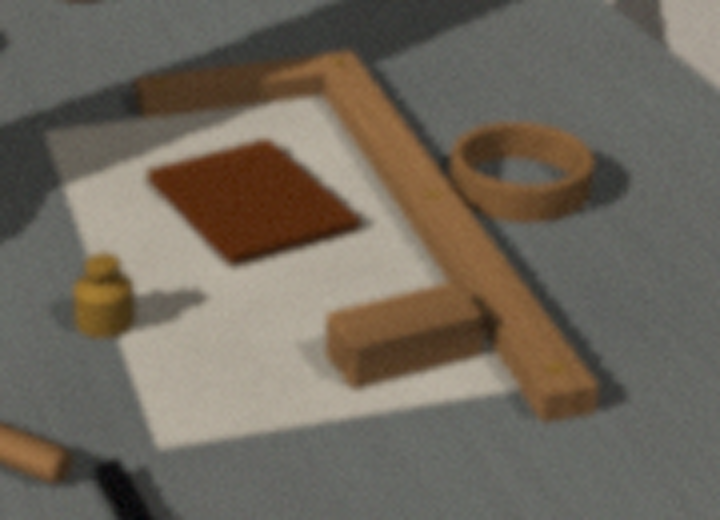

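Crops are clear: fence inner corner at crop (92,178), pane corners near (190,268),(367,236),(391,368),(211,403), block top (543,205)-(607,325). Now measuring by masks.

```bash
cat >> h.py <<'E'
def fitrect(im,n,lo,hi,roi,z):
    hsv=cv2.cvtColor(im,cv2.COLOR_RGB2HSV);m=cv2.inRange(hsv,lo,hi)
    mm=np.zeros_like(m);mm[roi[1]:roi[3],roi[0]:roi[2]]=m[roi[1]:roi[3],roi[0]:roi[2]]
    mm=cv2.morphologyEx(mm,cv2.MORPH_OPEN,np.ones((3,3),np.uint8))
    cs,_=cv2.findContours(mm,cv2.RETR_EXTERNAL,cv2.CHAIN_APPROX_NONE);c=max(cs,key=cv2.contourArea)
    W=ray(n,c[:,0,:].astype(float),z)[:,:2]
    (cx,cy),s,a=cv2.minAreaRect((W*1000).astype(np.float32))
    return (cx,cy),s,a,cv2.boxPoints(((cx,cy),s,a))
E
python3 - <<'E'
from h import *
top=np.load("top0.npy");side=np.load("side0.npy")
h=cv2.cvtColor(top,cv2.COLOR_RGB2HSV)
for p in [(262,174),(333,160),(250,135),(204,170),(300,190),(215,200),(302,221),(400,200)]: print(p,h[p[1],p[0]],top[p[1],p[0]])
h=cv2.cvtColor(side,cv2.COLOR_RGB2HSV)
for p in [(265,212),(302,238),(300,248),(250,255)]: print('s',p,h[p[1],p[0]],side[p[1],p[0]])
c=lambda x:np.array(x)/4+[190-.375,95-.375]
f=c([[92,178],[640,198],[85,370],[680,198]])
print("fence inner top z18",ray("top",f,.018).round(4))
print("pane",ray("top",c([[190,268],[367,236],[391,368],[211,403]]),.010).round(4))
print("block",ray("top",c([[540,208],[595,203],[609,325],[554,332]]),.030).round(4))
cs=lambda x:np.array(x)/4+[200-.375,160-.375]
print("side pane",ray("side",cs([[150,173],[268,142],[360,220],[233,260]]),.010).round(4))
print("side block",ray("side",cs([[328,322],[468,285],[490,320],[355,352]]),.030).round(4))
print("side fence top", ray("side",cs([[322,80],[540,392]]),.018).round(4))
print("weight",ray("top",c([[447,497]]),.040).round(4))
E
```

```text
(262, 174) [ 14 227  90] [90 46 10]
(333, 160) [ 15 147 132] [132  94  56]
(250, 135) [ 14 142 142] [142 101  63]
(204, 170) [ 15 160  86] [86 59 32]
(300, 190) [ 20  32 176] [176 169 154]
(215, 200) [ 25  29 105] [105 103  93]
(302, 221) [ 20 189 144] [144 110  37]
(400, 200) [ 68  10 105] [101 105 102]
s (265, 212) [ 11 203  89] [89 45 18]
s (302, 238) [ 15 137 121] [121  88  56]
s (300, 248) [ 14 140  80] [80 57 36]
s (250, 255) [ 21  29 173] [173 167 153]
fence inner top z18 [[ 0.6763  0.1218  0.018 ]
 [ 0.6525 -0.2307  0.018 ]
 [ 0.5512  0.1281  0.018 ]
 [ 0.6517 -0.2563  0.018 ]]
pane [[ 0.6168  0.06    0.01  ]
 [ 0.6344 -0.0552  0.01  ]
 [ 0.548  -0.0679  0.01  ]
 [ 0.5286  0.0483  0.01  ]]
block [[ 0.6454 -0.1648  0.03  ]
 [ 0.6476 -0.1998  0.03  ]
 [ 0.5692 -0.205   0.03  ]
 [ 0.5657 -0.1703  0.03  ]]
side pane [[ 0.5278  0.0438  0.01  ]
 [ 0.6137  0.0585  0.01  ]
 [ 0.634  -0.0551  0.01  ]
 [ 0.5456 -0.0735  0.01  ]]
side block [[ 0.5648 -0.1801  0.03  ]
 [ 0.6519 -0.1711  0.03  ]
 [ 0.6485 -0.2067  0.03  ]
 [ 0.5682 -0.211   0.03  ]]
side fence top [[ 0.6745  0.1181  0.018 ]
 [ 0.6527 -0.2598  0.018 ]]
weight [[ 0.4632 -0.0984  0.04  ]]
```

```bash
cat >> h.py <<'E'
def edge(im,ch,a,b,n=40,half=5):
    """sub-pixel edge: sample profiles across line a-b, strongest gradient of channel ch; returns pts"""
    a=np.array(a,float);b=np.array(b,float);t=(b-a)/np.linalg.norm(b-a);nn=np.array([-t[1],t[0]])
    g=cv2.GaussianBlur(im[...,ch].astype(np.float32),(0,0),.7);s=np.arange(-half,half+.01,.25);out=[]
    for k in np.linspace(.05,.95,n):
        P=a+(b-a)*k+s[:,None]*nn
        v=cv2.remap(g,P[:,0].astype(np.float32)[None],P[:,1].astype(np.float32)[None],cv2.INTER_LINEAR)[0]
        d=np.abs(np.gradient(v));i=d.argmax();w=d[max(0,i-4):i+5];ss=s[max(0,i-4):i+5]
        out.append(a+(b-a)*k+nn*(w@ss/w.sum()))
    return np.array(out)
def wline(n,pts,z):
    W=ray(n,pts,z)[:,:2].astype(np.float32)
    vx,vy,x,y=cv2.fitLine(W,cv2.DIST_HUBER,0,.001,.001).ravel();return np.array([x,y]),np.array([vx,vy])
def meet(l,m):
    s=np.linalg.solve(np.c_[l[1],-m[1]],m[0]-l[0]);return l[0]+s[0]*l[1]
E
python3 - <<'E'
from h import *
c=lambda x:tuple(np.array(x)/4+[190-.375,95-.375])
im=np.load("top0.npy")
for z in (0,):
  L=wline("top",edge(im,2,c([150,180]),c([520,191]),half=3),z);S=wline("top",edge(im,2,c([90,190]),c([80,365]),half=3),z)
  print("corner",meet(L,S),"yawL",np.arctan2(L[1][1],L[1][0])-np.pi/2,"S",np.arctan2(S[1][1],S[1][0]))
P=c([190,268]),c([367,236]),c([391,368]),c([211,403])
E=[wline("top",edge(im,2,P[i],P[(i+1)%4],half=2.5),.008) for i in range(4)]
Q=np.array([meet(E[i],E[i-1]) for i in range(4)]);print("pane",Q.round(4),Q.mean(0),[np.linalg.norm(Q[i]-Q[i-1]).round(4) for i in range(4)],[np.arctan2(e[1][1],e[1][0]).round(3) for e in E])
E
```

```text
corner [0.6797502  0.12388343] yawL -0.061905622 S -0.070250794
pane [[ 0.6168  0.0631]
 [ 0.6365 -0.0544]
 [ 0.5477 -0.0691]
 [ 0.5281  0.0483]] [ 0.5822478  -0.00301775] [np.float32(0.0899), np.float32(0.1191), np.float32(0.0899), np.float32(0.119)] [np.float32(-1.405), np.float32(0.164), np.float32(-1.405), np.float32(0.165)]
```

{"api": "apply_moves", "payload": {"xyz": [[0,0,0],[0,0,0],[0,0,0]], "turn": [-0.18,-0.18,0], "fingers": 100}}

```text
time: 0.48
ee_pos: [0.2812, 0.6119, 0.2197]
eef_rot: [[-0.002, 0.061, 0.998], [-0.005, 0.998, -0.061], [-1.0, -0.005, -0.002]]
force: [0.4, 0.5, 0.8]
width: 0.0872
```

{"api": "apply_moves", "payload": {"xyz": [[0,-0.054,0.023],[0,-0.054,0.023],[0,-0.054,0.023],[0,-0.054,0.023],[0,-0.054,0.023]], "turn": [0,0,0,0,0]}}

```text
time: 1.1
ee_pos: [0.3778, 0.3311, 0.2184]
eef_rot: [[-0.004, 0.07, 0.998], [-0.004, 0.998, -0.07], [-1.0, -0.004, -0.004]]
force: [1.3, -0.2, 0.8]
width: 0.0871
```

{"api": "apply_moves", "payload": {"xyz": [[0,-0.054,0.023],[0,-0.054,0.023],[0,-0.054,0.023],[0,-0.054,0.023],[0,-0.054,0.023]], "turn": [0,0,0,0,0]}}

```text
time: 1.72
ee_pos: [0.4735, 0.0433, 0.2198]
eef_rot: [[-0.001, 0.088, 0.996], [-0.001, 0.996, -0.088], [-1.0, -0.001, -0.001]]
force: [1.4, 0.2, 0.7]
width: 0.0868
```

{"api": "apply_moves", "payload": {"xyz": [[0,-0.041,0.025],[0.055,0,0],[0.055,0,0],[0.055,0,0],[0,0,0]], "turn": [-0.024,0,0,0,0]}}

```text
time: 2.35
ee_pos: [0.4993, -0.0081, 0.0531]
eef_rot: [[0.007, 0.092, 0.996], [-0.002, 0.996, -0.092], [-1.0, -0.001, 0.007]]
force: [-0.1, 0.2, 0.5]
width: 0.0872
```

{"api": "apply_moves", "payload": {"xyz": [[0.02,0.008,-0.006],[0.018,0,0],[0.0,0,0]], "turn": [-0.03,0,0]}}

```text
time: 2.72
ee_pos: [0.4993, 0.0009, 0.0203]
eef_rot: [[0.017, 0.066, 0.998], [-0.001, 0.998, -0.066], [-1.0, -0.0, 0.017]]
force: [0.4, 0.2, 0.3]
width: 0.0868
```

```bash
python3 - <<'E'
from h import *
snap("side","s1",(180,130,380,280),4)
E
```

```text
(no output)
```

View pics/s1.png

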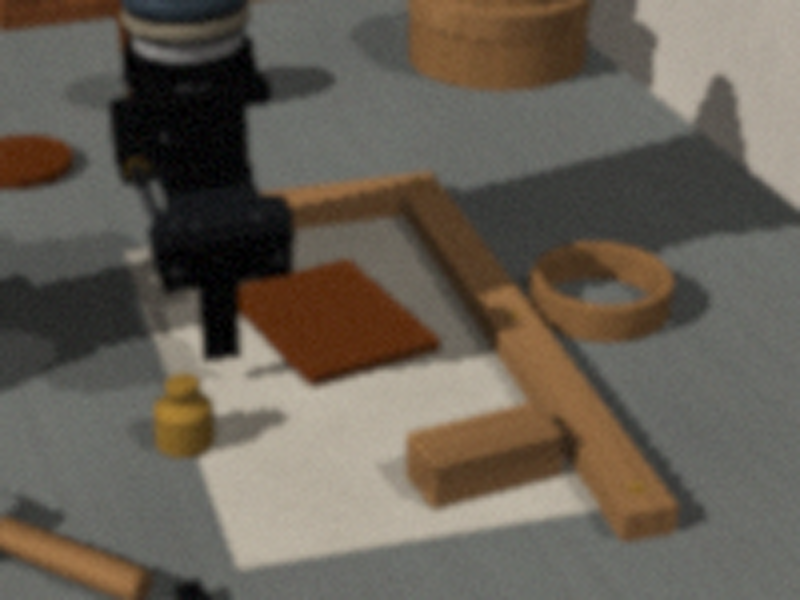

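The side view shows the near finger (crop 220,350) just behind the pane's near edge, clear of the weight at (185,420). Lowering and pushing.

{"api": "apply_moves", "payload": {"xyz": [[0.011,0,0],[0.003,0,0],[0,0,0]], "turn": [0,0,0]}}

```text
time: 3.15
ee_pos: [0.5029, 0.0011, 0.0094]
eef_rot: [[0.025, 0.067, 0.997], [-0.0, 0.998, -0.067], [-1.0, 0.001, 0.025]]
force: [0.2, 0.1, -0.0]
width: 0.0873
```

```bash
python3 - <<'E'
from h import *
o=r.get_obs();print(o['q'].round(3),o['ee_pos'],o['time'])
E
```

```text
[-0.214  0.49   0.158  2.137 -0.151  0.501  1.56 ] [0.50285899 0.00110316 0.00941749] 3.15
```

{"api": "apply_moves", "payload": {"xyz": [[0.008,0,0],[0,0,0]], "turn": [0,0]}}

```text
time: 3.4
ee_pos: [0.5034, 0.001, 0.0012]
eef_rot: [[0.025, 0.068, 0.997], [-0.0, 0.998, -0.068], [-1.0, 0.002, 0.025]]
force: [-0.7, 0.2, -0.5]
width: 0.0872
```

{"api": "apply_moves", "payload": {"xyz": [[-0.003,0,0.006],[0,0,0.01],[0,0,0.01],[0,0,0.01],[0,0,0]], "turn": [0,0,0,0,0]}}

```text
time: 4.03
ee_pos: [0.5413, -0.001, 0.0048]
eef_rot: [[0.023, 0.067, 0.997], [0.0, 0.998, -0.067], [-1.0, 0.002, 0.023]]
force: [0.1, 0.4, 0.2]
width: 0.0867
```

{"api": "apply_moves", "payload": {"xyz": [[0.001,0,0.008],[0,0,0.008],[0,0,0.006],[0,0,0]], "turn": [0,0,0,0]}}

```text
time: 4.53
ee_pos: [0.5632, -0.0031, 0.0039]
eef_rot: [[0.02, 0.068, 0.997], [-0.0, 0.998, -0.068], [-1.0, 0.001, 0.02]]
force: [0.2, 0.2, -0.9]
width: 0.0872
```

```bash
python3 - <<'E'
from h import *
snap("top","t2",(190,95,390,245),4)
snap("side","s2",(180,130,380,280),4)
E
```

```text
(no output)
```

View pics/t2.png

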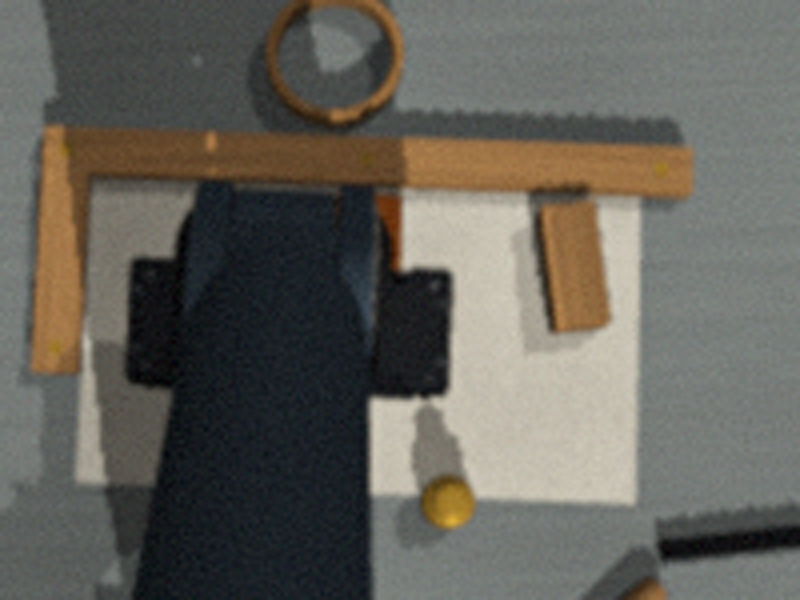

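View pics/s2.png

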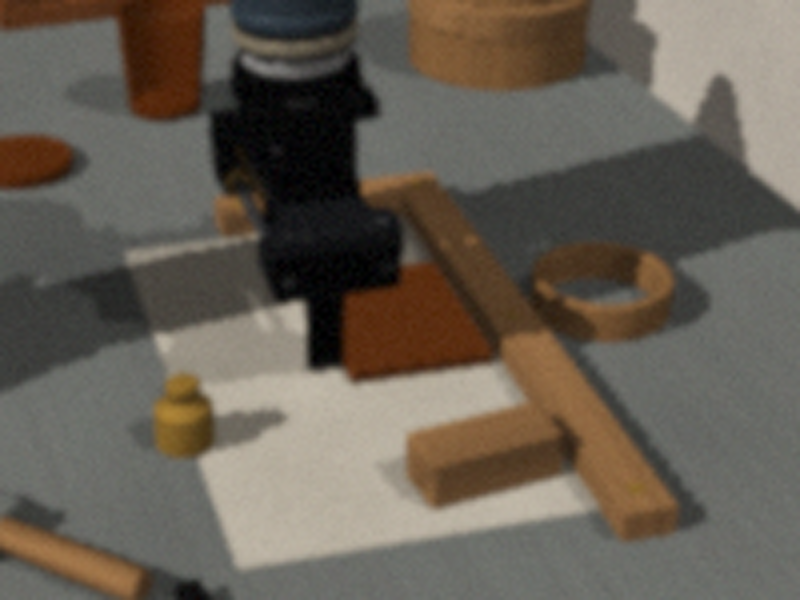

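Pane is now parallel to the long batten with a small gap (side crop 490,355). Pushing the rest gently.

{"api": "apply_moves", "payload": {"xyz": [[0,0,0.004],[0,0,0.004],[0,0,0]], "turn": [0,0,0]}}

```text
time: 5.0
ee_pos: [0.5686, -0.0036, 0.0038]
eef_rot: [[0.015, 0.068, 0.998], [0.0, 0.998, -0.068], [-1.0, 0.001, 0.015]]
force: [-2.6, 0.7, 1.2]
width: 0.0868
```

{"api": "apply_moves", "payload": {"xyz": [[0,0,0.003],[0,0,0]], "turn": [0,0]}}

```text
time: 5.25
ee_pos: [0.5686, -0.0036, 0.0036]
eef_rot: [[0.008, 0.067, 0.998], [0.001, 0.998, -0.067], [-1.0, 0.001, 0.008]]
force: [-0.8, 0.3, -0.5]
width: 0.0873
```

{"api": "apply_moves", "payload": {"xyz": [[0,0,0.006],[0,0,0.006]], "turn": [0,0]}}

```text
time: 5.5
ee_pos: [0.5689, -0.0037, 0.0023]
eef_rot: [[-0.019, 0.068, 0.998], [0.003, 0.998, -0.068], [-1.0, 0.001, -0.019]]
force: [-14.4, 0.3, 12.0]
width: 0.0871
```

```bash
python3 - <<'E'
from h import *
o=r.get_obs();print(o['force'],o['q'].round(3))
snap("side","s3",(230,150,350,250),6)
E
```

```text
[-14.38230337   0.30101099  12.02336996] [-0.185  0.589  0.158  1.955 -0.155  0.628  1.578]
```

View pics/s3.png

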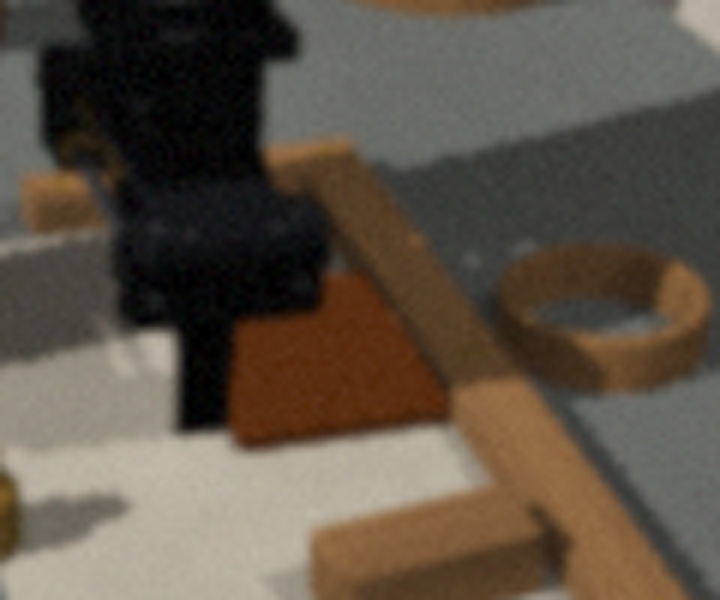

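Pane's long edge is now against the long batten (right corner at crop (447,410), no gap, 14 N contact). Backing off, lifting, then turning for the +y push.

{"api": "apply_moves", "payload": {"xyz": [[-0.002,0,-0.006],[0,0,-0.03],[-0.05,0,0],[-0.05,0,0],[0,0,0]], "turn": [0,0,0,0,0]}}

```text
time: 6.18
ee_pos: [0.5402, -0.0016, 0.109]
eef_rot: [[-0.004, 0.068, 0.998], [0.002, 0.998, -0.068], [-1.0, 0.002, -0.004]]
force: [-0.6, -0.9, -0.3]
width: 0.087
```

{"api": "apply_moves", "payload": {"xyz": [[0,0,0],[0,0,0],[0,0,0],[0,0,0],[0,0,0]], "turn": [-0.18,-0.18,-0.18,-0.18,-0.18], "fingers": 45}}

```text
time: 6.8
ee_pos: [0.5442, -0.0012, 0.1073]
eef_rot: [[0.006, -0.759, 0.651], [0.002, 0.651, 0.759], [-1.0, -0.003, 0.005]]
force: [0.4, 0.3, -0.5]
width: 0.0451
```

{"api": "apply_moves", "payload": {"xyz": [[0,0,0],[0,0,0],[0,0,0],[0,0,0],[0,0,0]], "turn": [-0.18,-0.18,-0.18,-0.13,0]}}

```text
time: 7.42
ee_pos: [0.5451, -0.0003, 0.1017]
eef_rot: [[0.004, -0.998, 0.063], [0.006, 0.063, 0.998], [-1.0, -0.003, 0.006]]
force: [-1.1, -0.7, 0.4]
width: 0.039
```

```bash
python3 - <<'E'
from h import *
snap("top","t4",(190,95,390,245),4)
snap("side","s4",(200,150,340,260),5)
E
```

```text
(no output)
```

View pics/t4.png

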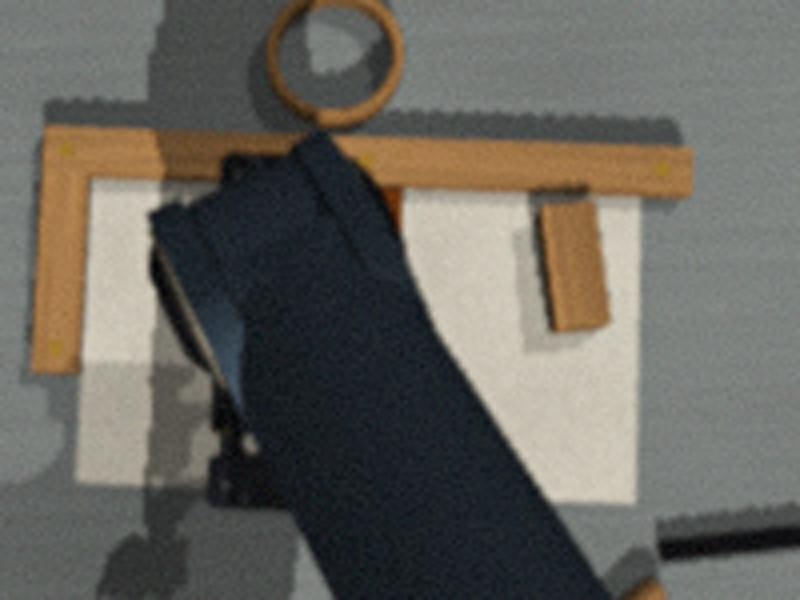

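View pics/s4.png

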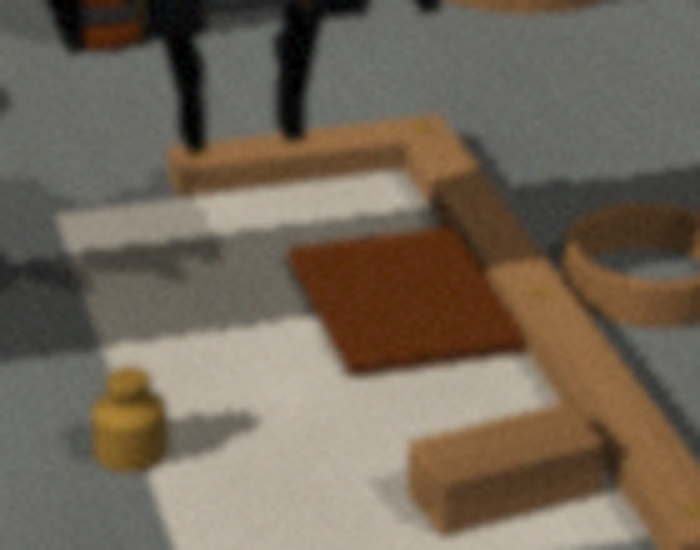

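Pane lies flush along the long batten; its free end in the side crop runs (352,372)-(525,348). Measuring that end.

```bash
cat >> h.py <<'E'
O=np.array([.680,.124]);th=-.064;RF=np.array([[np.cos(th),-np.sin(th)],[np.sin(th),np.cos(th)]])
def tof(p): return (np.atleast_2d(p)[:,:2]-O)@RF
def tow(f): return O+np.atleast_2d(f)@RF.T
E
python3 - <<'E'
from h import *
p=np.array([[352,366],[522,345],[290,252],[455,230]])/5+[200-.4,150-.4]
print(tof(ray("side",p,.010)))
p=np.array([[403,200],[400,260]])/4+[190-.375,95-.375]
print(tof(ray("top",p,.010)))
p=np.array([[543,205],[595,203],[609,325],[554,332]])/4+[190-.375,95-.375]
print("block",tof(ray("top",p,.030)))
print(tow([[-.047,-.225]]),tof([.5451,-.0003]))
E
```

```text
[[-0.09149349 -0.20538427]
 [-0.006692   -0.20862841]
 [-0.09186791 -0.08903416]
 [-0.00138692 -0.08905668]]
[[-0.00950967 -0.20427242]
 [-0.04901184 -0.20354082]]
block [[-0.01402535 -0.29228743]
 [-0.01161313 -0.32517654]
 [-0.08954925 -0.33541844]
 [-0.09523464 -0.30097514]]
[[ 0.61870605 -0.09753341]] [[-0.12667405 -0.13267323]]
```

{"api": "apply_moves", "payload": {"xyz": [[0,-0.04,-0.045],[0,-0.04,-0.045],[0,0,-0.009],[0.03,0,0],[0,0,0]], "turn": [0,0,0,0,0]}}

```text
time: 8.15
ee_pos: [0.6194, -0.1026, 0.0659]
eef_rot: [[-0.006, -0.998, 0.06], [-0.007, 0.06, 0.998], [-1.0, 0.006, -0.008]]
force: [-0.9, -0.7, -0.1]
width: 0.0387
```

```bash
python3 - <<'E'
from h import *
o=r.get_obs();print(tof(o['ee_pos']),o['ee_pos'],o['eef_rot'].round(3),o['q'].round(2))
E
```

```text
[[-0.04597171 -0.22996536]] [ 0.61941467 -0.10255437  0.06593778] [[-0.006 -0.998  0.06 ]
 [-0.007  0.06   0.998]
 [-1.     0.006 -0.008]] [ 0.69  0.74 -0.88  1.75  0.67  0.99  2.63]
```

Joint 7 is near its limit (2.63 of 2.66); turning the tool half a turn the other way for safety.

{"api": "apply_moves", "payload": {"xyz": [[-0.02,0,0],[-0.01,0,0],[0,0,0],[0,0,0],[0,0,0]], "turn": [0.1,0.18,0.18,0.18,0.18]}}

```text
time: 8.78
ee_pos: [0.62, -0.0935, 0.1022]
eef_rot: [[-0.003, -0.624, 0.781], [-0.012, 0.781, 0.624], [-1.0, -0.008, -0.01]]
force: [0.2, 0.3, 0.1]
width: 0.0391
```

{"api": "apply_moves", "payload": {"xyz": [[0,0,0],[0,0,0],[0,0,0],[0,0,0],[0,0,0]], "turn": [0.18,0.18,0.18,0.18,0.18]}}

```text
time: 9.4
ee_pos: [0.6213, -0.0839, 0.1108]
eef_rot: [[0.006, 0.244, 0.97], [-0.017, 0.97, -0.244], [-1.0, -0.015, 0.01]]
force: [0.1, -0.4, 0.4]
width: 0.0389
```

{"api": "apply_moves", "payload": {"xyz": [[0,0,0],[0,0,0],[0,0,0],[0,0,0],[0,0,0]], "turn": [0.18,0.18,0.18,0.18,0.18]}}

```text
time: 10.02
ee_pos: [0.6228, -0.0734, 0.1203]
eef_rot: [[0.019, 0.919, 0.393], [-0.018, 0.393, -0.919], [-1.0, 0.01, 0.024]]
force: [-0.5, -1.2, -0.6]
width: 0.0393
```

```bash
cat > st.py <<'E'
from h import *
o=r.get_obs();R=o['eef_rot'];print('f',tof(o['ee_pos']).round(4),'z',o['ee_pos'][2].round(4),'\n',R.round(3),'\nq',o['q'].round(2),'F',o['force'].round(1),'t',o['time'],
 'yaw of tool y rel fence',(np.arctan2(R[1,1],R[0,1])-th).round(3))
E
python3 st.py
```

```text
f [[-0.0445 -0.2007]] z 0.1203 
 [[ 0.019  0.919  0.393]
 [-0.018  0.393 -0.919]
 [-1.     0.01   0.024]] 
q [ 0.25  0.5  -0.28  1.76  0.2   0.89  0.28] F [-0.5 -1.2 -0.6] t 10.025 yaw of tool y rel fence 0.468
```

{"api": "apply_moves", "payload": {"xyz": [[0,0,0],[0,0,0],[0,0,0],[0,-0.002,0.035],[0.04,0,0]], "turn": [0.165,0.165,0.165,0,0]}}

```text
time: 10.65
ee_pos: [0.6235, -0.0982, 0.0936]
eef_rot: [[0.041, 0.994, -0.097], [-0.018, -0.096, -0.995], [-0.999, 0.043, 0.014]]
force: [-0.2, 0.1, -1.4]
width: 0.0392
```

```bash
python3 st.py
```

```text
f [[-0.0422 -0.2254]] z 0.0936 
 [[ 0.041  0.994 -0.097]
 [-0.018 -0.096 -0.995]
 [-0.999  0.043  0.014]] 
q [ 0.2   0.52 -0.16  1.79  0.13  0.8  -0.12] F [-0.2  0.1 -1.4] t 10.65 yaw of tool y rel fence -0.033
```

{"api": "apply_moves", "payload": {"xyz": [[0.03,-0.008,0.004],[0.03,0,0],[0.015,0,0],[0,0,0]], "turn": [-0.033,0,0,0]}}

```text
time: 11.15
ee_pos: [0.6192, -0.0963, 0.021]
eef_rot: [[0.047, 0.997, -0.056], [-0.018, -0.056, -0.998], [-0.999, 0.048, 0.015]]
force: [-0.1, -0.6, -0.4]
width: 0.0393
```

```bash
python3 st.py; python3 -c "
from h import *
snap('side','s5',(200,150,340,260),5)"
```

```text
f [[-0.0465 -0.2237]] z 0.021 
 [[ 0.047  0.997 -0.056]
 [-0.018 -0.056 -0.998]
 [-0.999  0.048  0.015]] 
q [ 0.19  0.61 -0.15  1.85  0.17  0.65 -0.12] F [-0.1 -0.6 -0.4] t 11.15 yaw of tool y rel fence 0.008
```

View pics/s5.png

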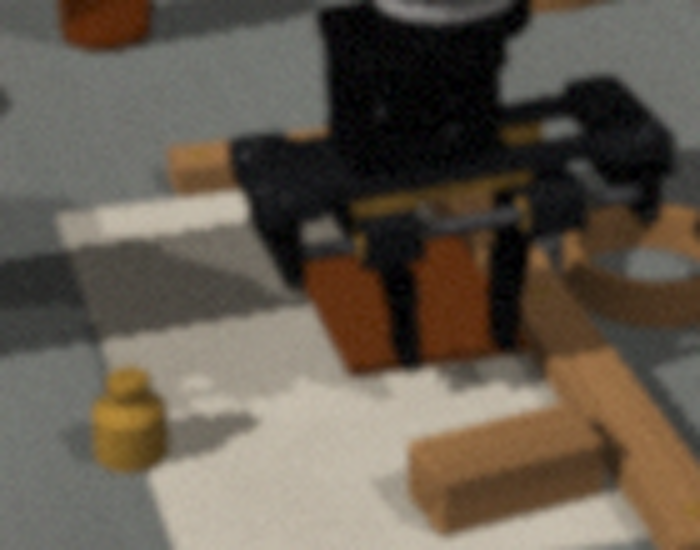

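Fingers hang just outside the free end (tips at crop (408,360),(505,345)), clear of block and batten. Going a bit back, then down.

{"api": "apply_moves", "payload": {"xyz": [[0,0,0.008],[0.012,0,0],[0.003,0,0],[0,0,0]], "turn": [0,0,0,0]}}

```text
time: 11.7
ee_pos: [0.6223, -0.1055, 0.0091]
eef_rot: [[0.054, 0.997, -0.057], [-0.018, -0.056, -0.998], [-0.998, 0.055, 0.015]]
force: [-0.8, -0.0, 0.8]
width: 0.0393
```

```bash
python3 st.py
```

```text
f [[-0.0429 -0.2327]] z 0.0091 
 [[ 0.054  0.997 -0.057]
 [-0.018 -0.056 -0.998]
 [-0.998  0.055  0.015]] 
q [ 0.2   0.63 -0.15  1.84  0.17  0.63 -0.11] F [-0.8 -0.   0.8] t 11.7 yaw of tool y rel fence 0.008
```

{"api": "apply_moves", "payload": {"xyz": [[0.005,-0.003,0],[0,0,-0.012],[0,0,-0.012],[0,0,-0.01],[0,0,0]], "turn": [0,0,0,0,0]}}

```text
time: 12.32
ee_pos: [0.6218, -0.0691, 0.0033]
eef_rot: [[0.055, 0.997, -0.056], [-0.019, -0.055, -0.998], [-0.998, 0.056, 0.016]]
force: [0.3, 0.3, 0.2]
width: 0.0389
```

```bash
python3 st.py
```

```text
f [[-0.0458 -0.1965]] z 0.0033 
 [[ 0.055  0.997 -0.056]
 [-0.019 -0.055 -0.998]
 [-0.998  0.056  0.016]] 
q [ 0.14  0.63 -0.14  1.86  0.18  0.61 -0.17] F [0.3 0.3 0.2] t 12.325 yaw of tool y rel fence 0.008
```

{"api": "apply_moves", "payload": {"xyz": [[-0.002,0,-0.01],[0,0,-0.011],[0,0,-0.011],[0,0,-0.011],[0,0,0]], "turn": [0,0,0,0,0]}}

```text
time: 12.95
ee_pos: [0.6245, -0.0237, 0.0051]
eef_rot: [[0.055, 0.997, -0.057], [-0.02, -0.056, -0.998], [-0.998, 0.056, 0.017]]
force: [-0.5, -0.5, -0.5]
width: 0.039
```

```bash
python3 st.py; python3 -c "
from h import *
snap('side','s6',(200,150,340,260),5)"
```

```text
f [[-0.0459 -0.151 ]] z 0.0051 
 [[ 0.055  0.997 -0.057]
 [-0.02  -0.056 -0.998]
 [-0.998  0.056  0.017]] 
q [ 0.06  0.62 -0.13  1.86  0.18  0.61 -0.25] F [-0.5 -0.5 -0.5] t 12.95 yaw of tool y rel fence 0.008
```

View pics/s6.png

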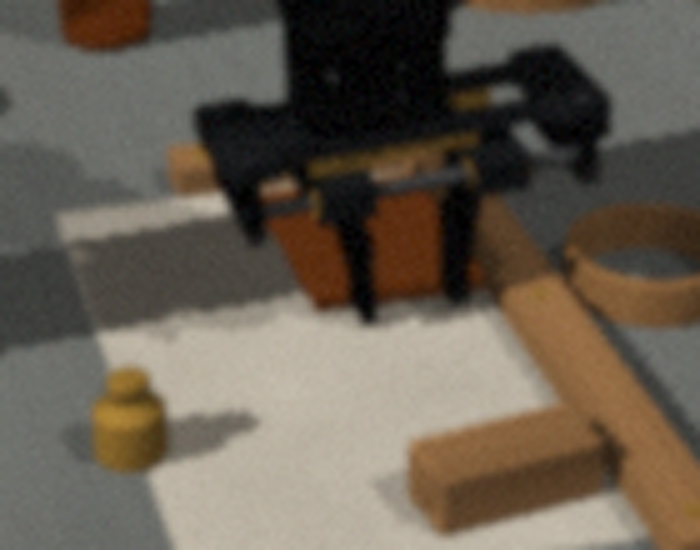

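Pane slides with the fingers, still tight to the long batten (free end about crop (320,300)-(480,280)). About 21 mm remain.

{"api": "apply_moves", "payload": {"xyz": [[0,0,-0.008],[0,0,-0.006],[0,0,-0.004],[0,0,0]], "turn": [0,0,0,0]}}

```text
time: 13.5
ee_pos: [0.6254, -0.0072, 0.0048]
eef_rot: [[0.055, 0.997, -0.059], [-0.022, -0.058, -0.998], [-0.998, 0.056, 0.019]]
force: [-0.8, -0.6, 1.5]
width: 0.0391
```

{"api": "apply_moves", "payload": {"xyz": [[0,0,-0.004],[0,0,-0.003]], "turn": [0,0]}}

```text
time: 13.75
ee_pos: [0.6257, -0.0024, 0.0048]
eef_rot: [[0.054, 0.997, -0.061], [-0.025, -0.059, -0.998], [-0.998, 0.055, 0.022]]
force: [-0.8, -7.6, 3.6]
width: 0.0394
```

```bash
python3 st.py
```

```text
f [[-0.0461 -0.1296]] z 0.0048 
 [[ 0.054  0.997 -0.061]
 [-0.025 -0.059 -0.998]
 [-0.998  0.055  0.022]] 
q [ 0.01  0.62 -0.13  1.86  0.18  0.62 -0.29] F [-0.8 -7.6  3.6] t 13.75 yaw of tool y rel fence 0.005
```

{"api": "apply_moves", "payload": {"xyz": [[0,0,-0.005],[0,0,-0.002]], "turn": [0,0]}}

```text
time: 14.0
ee_pos: [0.6255, -0.0025, 0.0048]
eef_rot: [[0.052, 0.997, -0.064], [-0.034, -0.063, -0.997], [-0.998, 0.054, 0.03]]
force: [0.2, -3.3, 1.9]
width: 0.0396
```

```bash
python3 st.py; python3 -c "
from h import *
snap('side','s7',(200,150,340,260),5)"
```

```text
f [[-0.0463 -0.1297]] z 0.0048 
 [[ 0.052  0.997 -0.064]
 [-0.034 -0.063 -0.997]
 [-0.998  0.054  0.03 ]] 
q [ 0.    0.62 -0.12  1.86  0.18  0.62 -0.3 ] F [ 0.2 -3.3  1.9] t 14.0 yaw of tool y rel fence 0.001
```

View pics/s7.png

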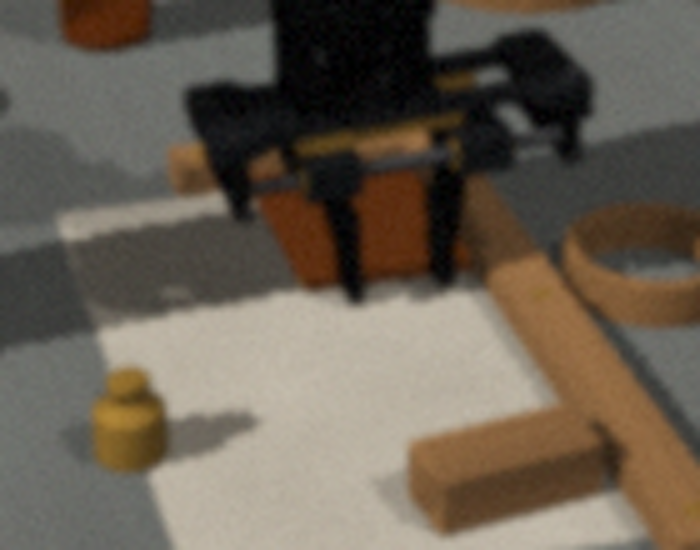

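Pane seats in the corner (contact exactly at the predicted position, 7.6 N). Backing off, lifting over the block.

{"api": "apply_moves", "payload": {"xyz": [[0,0,0.006],[0,0,0.02],[-0.05,0,0],[-0.04,0,0.02],[0,0,0.05]], "turn": [0,0,0,0,0]}}

```text
time: 14.68
ee_pos: [0.6146, -0.0912, 0.0982]
eef_rot: [[0.051, 0.997, -0.054], [-0.026, -0.053, -0.998], [-0.998, 0.052, 0.023]]
force: [0.5, -1.2, -1.2]
width: 0.0393
```

{"api": "apply_moves", "payload": {"xyz": [[0,0,0.055],[0,0,0.05],[0,0,0.038],[0,0,0]], "turn": [0,0,0,0], "fingers": 55}}

```text
time: 15.18
ee_pos: [0.6043, -0.2461, 0.1024]
eef_rot: [[0.053, 0.997, -0.062], [-0.027, -0.061, -0.998], [-0.998, 0.054, 0.024]]
force: [-0.3, -0.0, -0.2]
width: 0.0478
```

```bash
python3 st.py; python3 -c "
from h import *
snap('top','t8',(190,95,390,245),4)
snap('side','s8',(200,150,340,260),5)"
```

```text
f [[-0.0519 -0.3741]] z 0.1024 
 [[ 0.053  0.997 -0.062]
 [-0.027 -0.061 -0.998]
 [-0.998  0.054  0.024]] 
q [ 0.42  0.53 -0.14  1.75  0.11  0.82  0.16] F [-0.3 -0.  -0.2] t 15.175 yaw of tool y rel fence 0.003
```

View pics/t8.png

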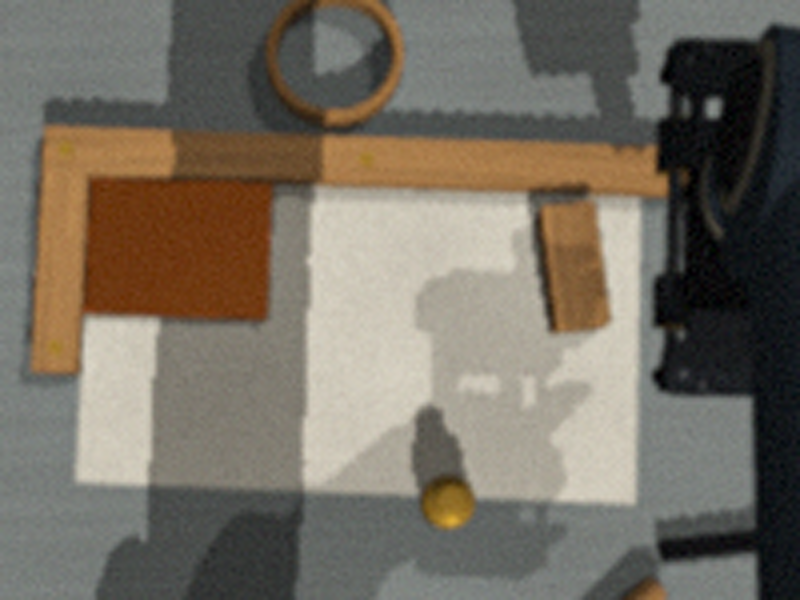

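View pics/s8.png

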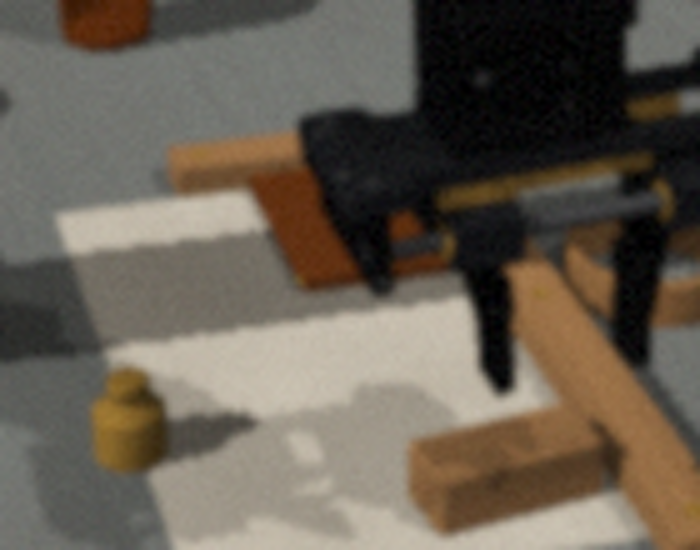

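Top view: pane fills the corner with no gaps (crop (88,180)-(272,320)). Now descending right of the block.

{"api": "apply_moves", "payload": {"xyz": [[0.03,-0.006,-0.004],[0.03,0,0],[0.02,0,0],[0,0,0]], "turn": [0,0,0,0], "fingers": 45}}

```text
time: 15.78
ee_pos: [0.6061, -0.2308, 0.0205]
eef_rot: [[0.056, 0.997, -0.047], [-0.019, -0.046, -0.999], [-0.998, 0.057, 0.017]]
force: [-0.5, -0.1, -0.2]
width: 0.0394
```

```bash
python3 st.py; python3 -c "
from h import *
snap('side','s9',(240,190,380,300),5)"
```

```text
f [[-0.051  -0.3588]] z 0.0205 
 [[ 0.056  0.997 -0.047]
 [-0.019 -0.046 -0.999]
 [-0.998  0.057  0.017]] 
q [ 0.39  0.63 -0.13  1.8   0.13  0.66  0.14] F [-0.5 -0.1 -0.2] t 15.775 yaw of tool y rel fence 0.018
```

View pics/s9.png

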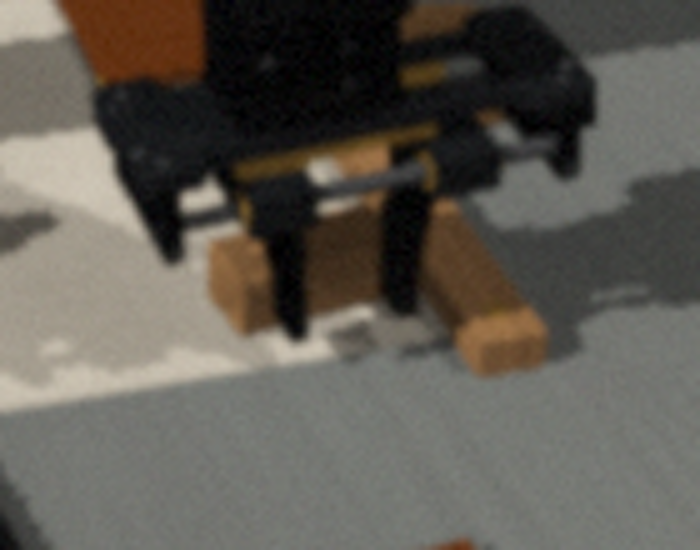

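Fingers straddle behind the block's right side (tips crop (295,335),(405,305)), still off it. Lower and push, with a slight +x component to centre it.

{"api": "apply_moves", "payload": {"xyz": [[0.008,-0.003,0.005],[0.007,0,0],[0,0,0]], "turn": [0.018,0,0]}}

```text
time: 16.2
ee_pos: [0.6061, -0.2369, 0.008]
eef_rot: [[0.062, 0.996, -0.066], [-0.021, -0.065, -0.998], [-0.998, 0.063, 0.017]]
force: [0.3, 0.6, 0.2]
width: 0.0388
```

```bash
python3 st.py
```

```text
f [[-0.0506 -0.3648]] z 0.008 
 [[ 0.062  0.996 -0.066]
 [-0.021 -0.065 -0.998]
 [-0.998  0.063  0.017]] 
q [ 0.4   0.65 -0.13  1.8   0.13  0.63  0.13] F [0.3 0.6 0.2] t 16.2 yaw of tool y rel fence -0.001
```

{"api": "apply_moves", "payload": {"xyz": [[0.003,0,-0.01],[0,0.0005,-0.012],[0,0.0005,-0.012],[0,0.0005,-0.012],[0,0,0]], "turn": [0,0,0,0,0]}}

```text
time: 16.82
ee_pos: [0.6121, -0.1865, 0.0051]
eef_rot: [[0.064, 0.996, -0.064], [-0.021, -0.063, -0.998], [-0.998, 0.065, 0.017]]
force: [-0.0, 0.3, -0.4]
width: 0.039
```

```bash
python3 st.py; python3 -c "
from h import *
snap('side','s10',(220,170,360,280),5)"
```

```text
f [[-0.0479 -0.3142]] z 0.0051 
 [[ 0.064  0.996 -0.064]
 [-0.021 -0.063 -0.998]
 [-0.998  0.065  0.017]] 
q [ 0.31  0.64 -0.12  1.83  0.13  0.61  0.05] F [-0.   0.3 -0.4] t 16.825 yaw of tool y rel fence 0.001
```

View pics/s10.png

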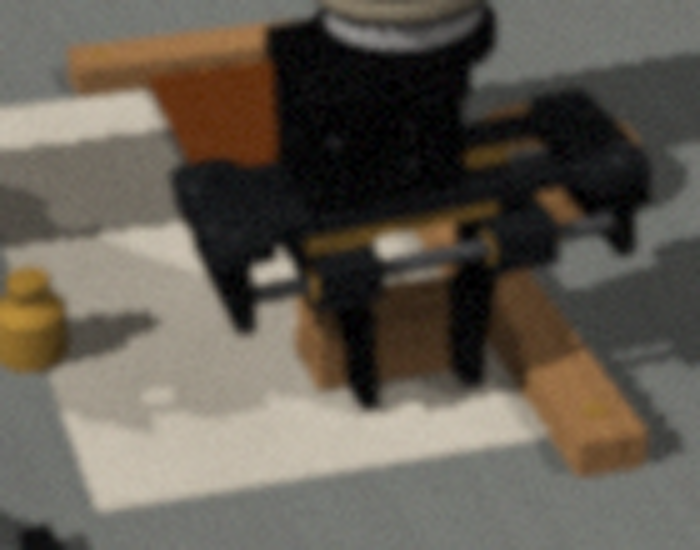

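Block slides flat and is aligning with the fingers. Continuing.

{"api": "apply_moves", "payload": {"xyz": [[0,0.0004,-0.013],[0,0.0004,-0.013],[0,0.0004,-0.013],[0,0.0004,-0.013],[0,0,-0.005]], "turn": [0,0,0,0,0]}}

```text
time: 17.5
ee_pos: [0.6179, -0.1281, 0.0044]
eef_rot: [[0.064, 0.996, -0.067], [-0.022, -0.065, -0.998], [-0.998, 0.066, 0.018]]
force: [0.2, -0.8, 0.4]
width: 0.0393
```

{"api": "apply_moves", "payload": {"xyz": [[0,0.0004,-0.013],[0,0.0004,-0.013],[0,0.0004,-0.013],[0,0.0004,-0.013],[0,0,0]], "turn": [0,0,0,0,0]}}

```text
time: 18.12
ee_pos: [0.6233, -0.0714, 0.0034]
eef_rot: [[0.064, 0.996, -0.065], [-0.022, -0.064, -0.998], [-0.998, 0.066, 0.017]]
force: [0.1, 0.6, 0.1]
width: 0.0391
```

```bash
python3 st.py; python3 -c "
from h import *
snap('side','s11',(200,150,340,260),5)"
```

```text
f [[-0.0441 -0.1986]] z 0.0034 
 [[ 0.064  0.996 -0.065]
 [-0.022 -0.064 -0.998]
 [-0.998  0.066  0.017]] 
q [ 0.11  0.62 -0.1   1.87  0.14  0.59 -0.15] F [0.1 0.6 0.1] t 18.125 yaw of tool y rel fence -0.0
```

View pics/s11.png

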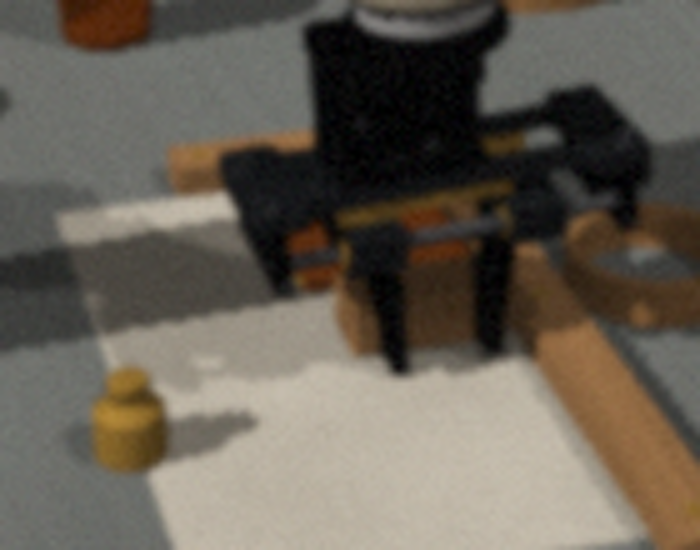

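{"api": "apply_moves", "payload": {"xyz": [[-0.001,0,-0.01],[0,0,-0.009],[0,0,-0.006],[0,0,0]], "turn": [0,0,0,0]}}

```text
time: 18.68
ee_pos: [0.6245, -0.0468, 0.0037]
eef_rot: [[0.063, 0.996, -0.068], [-0.023, -0.067, -0.998], [-0.998, 0.065, 0.018]]
force: [0.5, -0.0, -0.0]
width: 0.0394
```

```bash
python3 st.py; python3 -c "
from h import *
snap('side','s12',(230,160,330,240),7)"
```

```text
f [[-0.0444 -0.174 ]] z 0.0037 
 [[ 0.063  0.996 -0.068]
 [-0.023 -0.067 -0.998]
 [-0.998  0.065  0.018]] 
q [ 0.06  0.62 -0.09  1.87  0.14  0.6  -0.19] F [ 0.5 -0.  -0. ] t 18.675 yaw of tool y rel fence -0.003
```

View pics/s12.png

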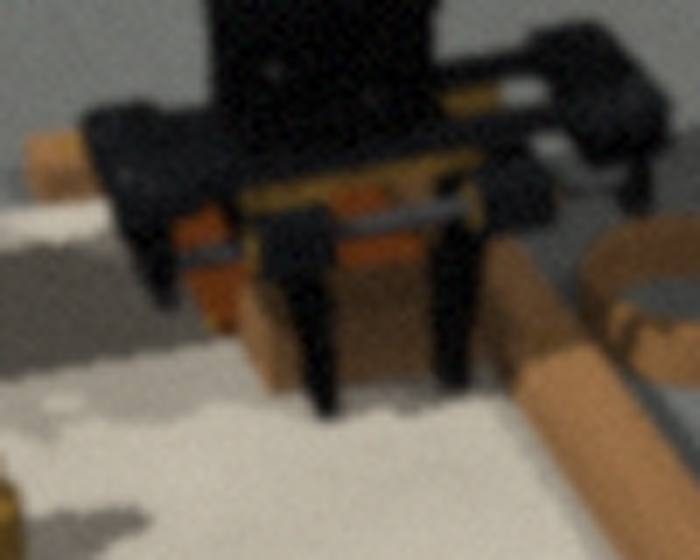

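{"api": "apply_moves", "payload": {"xyz": [[0,0,-0.004],[0,0,-0.002],[0,0,0]], "turn": [0,0,0]}}

```text
time: 19.1
ee_pos: [0.6249, -0.0418, 0.0037]
eef_rot: [[0.064, 0.996, -0.07], [-0.024, -0.068, -0.997], [-0.998, 0.065, 0.019]]
force: [-0.2, 0.1, -0.3]
width: 0.0396
```

{"api": "apply_moves", "payload": {"xyz": [[0,0,-0.002],[0,0,0]], "turn": [0,0]}}

```text
time: 19.35
ee_pos: [0.6251, -0.0399, 0.0037]
eef_rot: [[0.064, 0.996, -0.07], [-0.024, -0.069, -0.997], [-0.998, 0.065, 0.019]]
force: [-0.0, -0.7, 0.2]
width: 0.0391
```

```bash
python3 st.py
```

```text
f [[-0.0443 -0.1671]] z 0.0037 
 [[ 0.064  0.996 -0.07 ]
 [-0.024 -0.069 -0.997]
 [-0.998  0.065  0.019]] 
q [ 0.05  0.62 -0.09  1.87  0.14  0.6  -0.2 ] F [-0.  -0.7  0.2] t 19.35 yaw of tool y rel fence -0.005
```

{"api": "apply_moves", "payload": {"xyz": [[0,0,-0.0015],[0,0,0]], "turn": [-0.003,0]}}

```text
time: 19.6
ee_pos: [0.6253, -0.0391, 0.0037]
eef_rot: [[0.064, 0.996, -0.067], [-0.025, -0.066, -0.998], [-0.998, 0.065, 0.02]]
force: [1.0, -0.7, 0.2]
width: 0.0392
```

```bash
python3 st.py
```

```text
f [[-0.0442 -0.1662]] z 0.0037 
 [[ 0.064  0.996 -0.067]
 [-0.025 -0.066 -0.998]
 [-0.998  0.065  0.02 ]] 
q [ 0.05  0.62 -0.09  1.87  0.14  0.6  -0.2 ] F [ 1.  -0.7  0.2] t 19.6 yaw of tool y rel fence -0.002
```

{"api": "apply_moves", "payload": {"xyz": [[0,0,-0.0015],[0,0,0]], "turn": [0,0]}}

```text
time: 19.85
ee_pos: [0.6252, -0.0391, 0.0038]
eef_rot: [[0.063, 0.996, -0.068], [-0.026, -0.066, -0.997], [-0.998, 0.065, 0.022]]
force: [-0.4, -1.2, 0.1]
width: 0.0391
```

```bash
python3 st.py
```

```text
f [[-0.0442 -0.1663]] z 0.0038 
 [[ 0.063  0.996 -0.068]
 [-0.026 -0.066 -0.997]
 [-0.998  0.065  0.022]] 
q [ 0.05  0.62 -0.09  1.87  0.14  0.6  -0.21] F [-0.4 -1.2  0.1] t 19.85 yaw of tool y rel fence -0.003
```

Fingers stopped at -0.1663, just where block-against-pane contact was predicted. Retreating and checking.

{"api": "apply_moves", "payload": {"xyz": [[0,0,0.004],[0,0,0.03],[-0.05,0,0.01],[-0.05,0,0.05],[0,0,0.05]], "turn": [0,0,0,0,0]}}

```text
time: 20.48
ee_pos: [0.6118, -0.1688, 0.1027]
eef_rot: [[0.063, 0.996, -0.055], [-0.019, -0.054, -0.998], [-0.998, 0.064, 0.015]]
force: [1.2, -1.2, -1.0]
width: 0.0391
```

{"api": "apply_moves", "payload": {"xyz": [[0,0,0.055],[0,0,0.05],[0,0,0]], "turn": [0,0,0]}}

```text
time: 20.85
ee_pos: [0.6052, -0.2812, 0.1056]
eef_rot: [[0.067, 0.996, -0.061], [-0.02, -0.06, -0.998], [-0.998, 0.068, 0.016]]
force: [-0.4, 0.5, -0.1]
width: 0.0394
```

```bash
python3 -c "
from h import *
snap('top','t13',(190,110,310,200),6)
snap('side','s13',(230,160,330,240),7)"
```

```text
(no output)
```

View pics/t13.png

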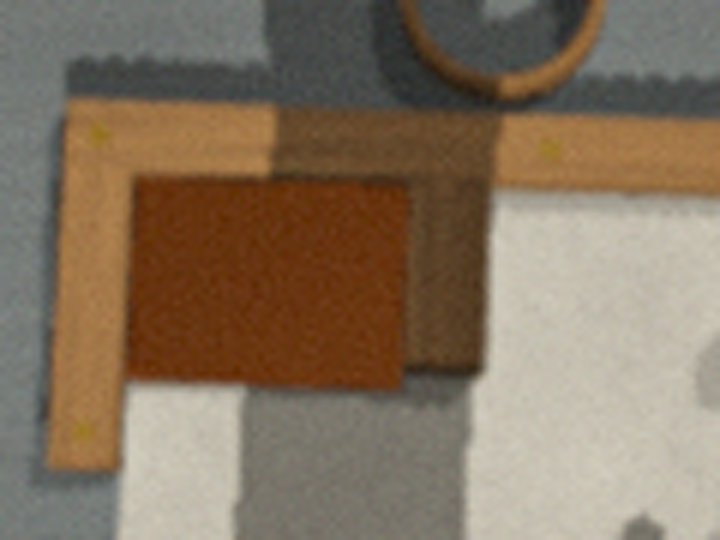

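View pics/s13.png

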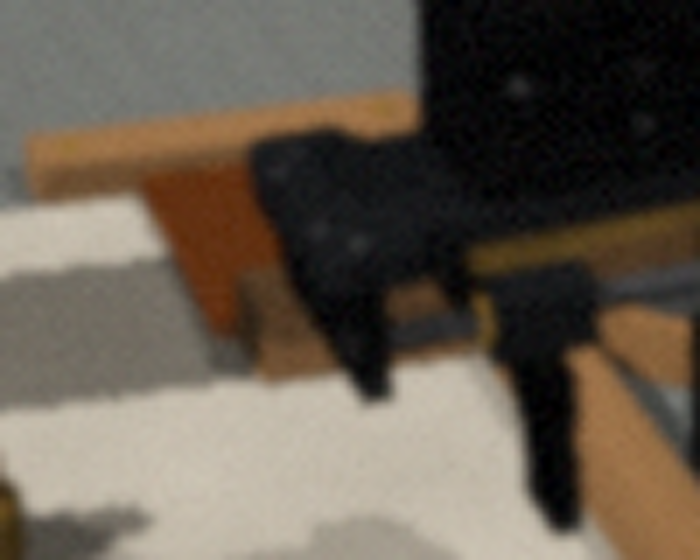

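Top view: pane in the corner, block's long side directly on the pane's free end (seam crop (410,180)-(403,375)), no paper visible between. Moving the arm clear for an unobstructed side view.

{"api": "apply_moves", "payload": {"xyz": [[-0.05,0,0],[-0.05,0,0],[-0.05,0,0.02],[0,-0.05,0.03],[0,0,0]], "turn": [0,0,0,0,0]}}

```text
time: 21.58
ee_pos: [0.5467, -0.3078, 0.2549]
eef_rot: [[0.065, 0.997, -0.034], [-0.008, -0.034, -0.999], [-0.998, 0.065, 0.006]]
force: [0.2, -0.9, -0.0]
width: 0.0391
```

```bash
python3 -c "
from h import *
snap('top','t14',None,1)
im=snap('side','s14',(200,140,340,260),5)
t=np.load('t14.npy')
c=lambda x:tuple(np.array(x)/6+[190-.417,110-.417])
for nm,a,b,z in (('pane left/short batten',(131,195),(125,365),.01),('seam',(409,195),(404,360),.012),('block right',(491,205),(482,360),.03),('block near end',(415,374),(475,374),.03),('pane near',(140,383),(395,388),.01)):
  l=wline('top',edge(t,0,c(a),c(b),half=1.5),z);print(nm,tof(l[0]).round(4),'ang',round(float(np.arctan(l[1][1]/l[1][0])-th) if abs(l[1][0])>abs(l[1][1]) else float(-np.arctan(l[1][0]/l[1][1])-th),3))
"
```

```text
pane left/short batten [[-0.0482  0.0021]] ang 0.007
seam [[-0.04   -0.1172]] ang -0.002
block right [[-0.0476 -0.1556]] ang 0.016
block near end [[-0.0881 -0.1378]] ang 0.011
pane near [[-0.0938 -0.0643]] ang -0.017
```

View pics/s14.png

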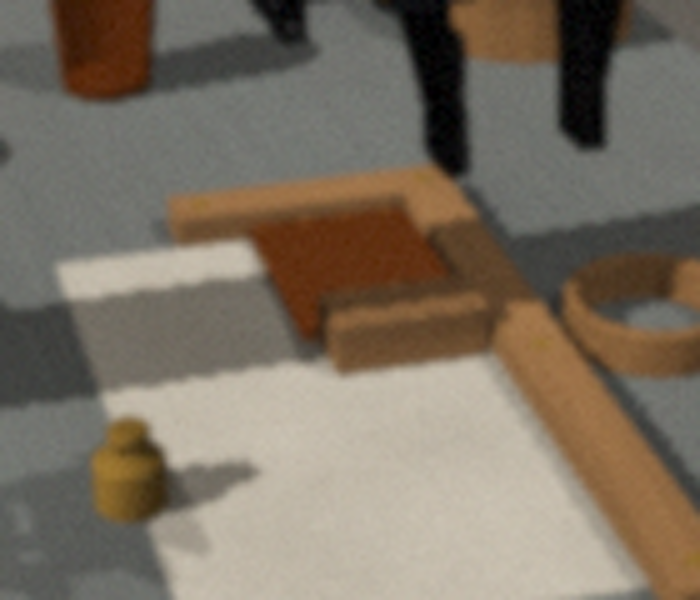

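View pics/t14.png

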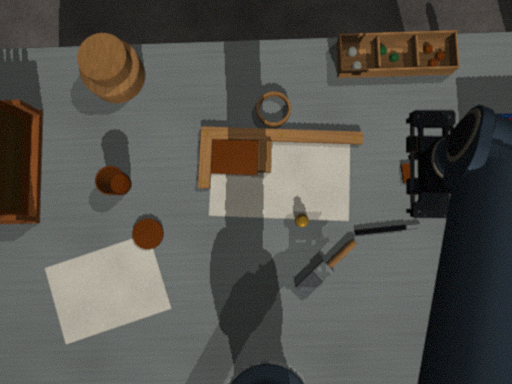

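Side view is clear: pane in the corner, block flat on the table at its end, bystanders unmoved. The near-edge angle of -0.017 disagrees with the others, so I check it on an averaged picture with a shadow-insensitive measure.

```bash
python3 -c "
from h import *
ims=[r.camera('top').astype(float) for _ in range(10)]
t=np.mean(ims,0);np.save('avg.npy',t)
sat=255*(1-t[...,2]/np.maximum(t[...,0],1));S=np.dstack([sat]*3)
b=t[110:180,195:280,::-1].clip(0,255).astype(np.uint8);cv2.imwrite('pics/avg.png',cv2.resize(b*1,None,fx=9,fy=8.5,interpolation=cv2.INTER_CUBIC))
c=lambda x:tuple(np.array(x)/6+[190-.417,110-.417])
for nm,a,b,z in (('pane/short batten',(131,195),(125,365),.01),('seam',(409,195),(404,360),.012),('block right',(491,205),(482,360),.03),('pane near',(140,383),(395,388),.01),('pane near L',(140,383),(240,385),.01),('pane near R',(250,385),(395,388),.01),('pane far',(145,178),(395,180),.01)):
  l=wline('top',edge(S,0,c(a),c(b),half=1.5),z);print(nm,tof(l[0]).round(4),'ang',round(float(np.arctan(l[1][1]/l[1][0])-th) if abs(l[1][0])>abs(l[1][1]) else float(-np.arctan(l[1][0]/l[1][1])-th),3))
l=wline('top',edge(t.astype(np.float32),2,(285,142.5),(345,144),half=2.5),0);print('long batten',tof(l[0]),-np.arctan(l[1][0]/l[1][1])-th)
"
```

```text
pane/short batten [[-0.0498 -0.0003]] ang 0.003
seam [[-0.0446 -0.1188]] ang -0.002
block right [[-0.0418 -0.1542]] ang 0.006
pane near [[-0.0909 -0.0632]] ang -0.021
pane near L [[-0.0903 -0.0251]] ang -0.038
pane near R [[-0.0916 -0.0903]] ang 0.004
pane far [[-0.0009 -0.0509]] ang 0.024
long batten [[ 2.71101895e-05 -2.68867075e-01]] -0.0047291145
```

View pics/avg.png

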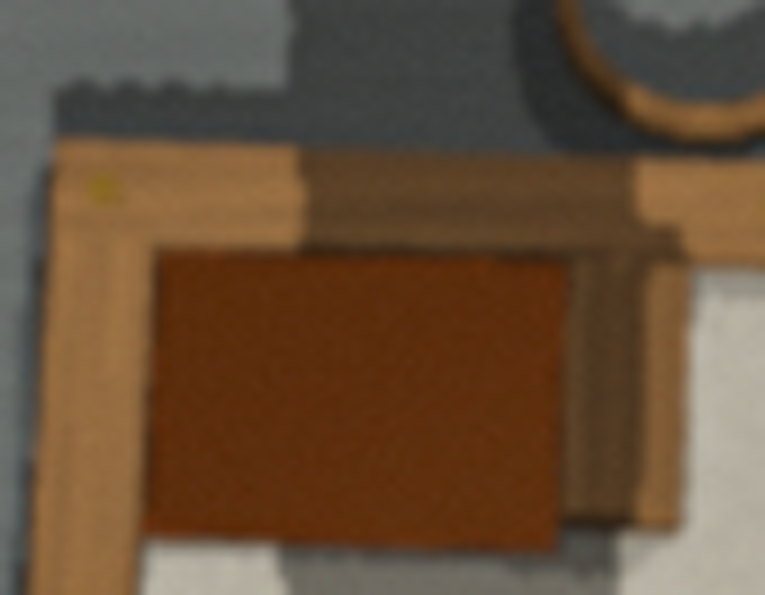

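Short edges and seam are square and seated; the long-batten side reads about 0.9 mm away, at the limit of the measurement (it may have drifted that much in the +y push). I have time, so I give the pane one gentle two-finger press in +x.

{"api": "apply_moves", "payload": {"xyz": [[0,0,0],[0,0,0],[0,0,0],[0,0,0],[0,0,0]], "turn": [-0.18,-0.18,-0.18,-0.18,-0.18], "fingers": 80}}

```text
time: 22.8
ee_pos: [0.5505, -0.3063, 0.2543]
eef_rot: [[0.067, 0.621, 0.781], [-0.007, 0.783, -0.622], [-0.998, 0.036, 0.056]]
force: [-0.1, 0.3, 0.5]
width: 0.0691
```

{"api": "apply_moves", "payload": {"xyz": [[0,0,0],[0,0,0],[0,0,0],[0,0,0],[0,0,0]], "turn": [-0.18,-0.18,-0.18,-0.1,0]}}

```text
time: 23.42
ee_pos: [0.5503, -0.307, 0.2539]
eef_rot: [[0.066, 0.012, 0.998], [-0.006, 1.0, -0.012], [-0.998, -0.005, 0.066]]
force: [0.4, -0.0, -0.5]
width: 0.0694
```

```bash
python3 st.py
```

```text
f [[-0.1019 -0.4384]] z 0.2539 
 [[ 0.066  0.012  0.998]
 [-0.006  1.    -0.012]
 [-0.998 -0.005  0.066]] 
q [ 0.78  0.37 -0.43  1.64  0.15  1.1   1.87] F [ 0.4 -0.  -0.5] t 23.425 yaw of tool y rel fence 1.622
```

{"api": "apply_moves", "payload": {"xyz": [[0,0.054,-0.008],[0,0.054,-0.008],[0,0.054,-0.008],[0,0.054,-0.008],[0,0.054,-0.008]], "turn": [0.052,0,0,0,0]}}

```text
time: 24.05
ee_pos: [0.5274, -0.0339, 0.2503]
eef_rot: [[0.069, 0.089, 0.994], [-0.008, 0.996, -0.088], [-0.998, -0.002, 0.069]]
force: [-0.8, 0.2, 0.1]
width: 0.0695
```

```bash
python3 st.py
```

```text
f [[-0.1422 -0.1673]] z 0.2503 
 [[ 0.069  0.089  0.994]
 [-0.008  0.996 -0.088]
 [-0.998 -0.002  0.069]] 
q [ 0.45  0.21 -0.55  1.87  0.14  1.03  1.33] F [-0.8  0.2  0.1] t 24.05 yaw of tool y rel fence 1.546
```

{"api": "apply_moves", "payload": {"xyz": [[0,0.054,-0.008],[0,0.053,-0.008],[0.05,0,0],[0.05,0,0],[0,0,0]], "turn": [-0.025,0,0,0,0]}}

```text
time: 24.68
ee_pos: [0.5274, 0.0837, 0.15]
eef_rot: [[0.076, 0.062, 0.995], [-0.005, 0.998, -0.062], [-0.997, -0.0, 0.076]]
force: [0.3, 0.0, -0.5]
width: 0.0695
```

```bash
python3 st.py
```

```text
f [[-0.1497 -0.05  ]] z 0.15 
 [[ 0.076  0.062  0.995]
 [-0.005  0.998 -0.062]
 [-0.997 -0.     0.076]] 
q [ 0.23  0.34 -0.58  1.97  0.29  0.83  0.99] F [ 0.3  0.  -0.5] t 24.675 yaw of tool y rel fence 1.572
```

{"api": "apply_moves", "payload": {"xyz": [[0.04,-0.013,-0.004],[0.05,0,0],[0.025,0,0],[0,0,0]], "turn": [0,0,0,0]}}

```text
time: 25.18
ee_pos: [0.5399, 0.0696, 0.0411]
eef_rot: [[0.091, 0.071, 0.993], [-0.006, 0.997, -0.071], [-0.996, 0.001, 0.091]]
force: [-0.3, 0.4, -0.4]
width: 0.0696
```

```bash
python3 st.py
```

```text
f [[-0.1363 -0.0632]] z 0.0411 
 [[ 0.091  0.071  0.993]
 [-0.006  0.997 -0.071]
 [-0.996  0.001  0.091]] 
q [ 0.15  0.5  -0.47  2.05  0.46  0.6   0.87] F [-0.3  0.4 -0.4] t 25.175 yaw of tool y rel fence 1.564
```

{"api": "apply_moves", "payload": {"xyz": [[0.02,0,0],[0.012,0,0],[0,0,0]], "turn": [-0.006,0,0]}}

```text
time: 25.55
ee_pos: [0.5466, 0.0696, 0.0116]
eef_rot: [[0.099, 0.066, 0.993], [-0.005, 0.998, -0.066], [-0.995, 0.001, 0.099]]
force: [-0.3, 0.2, -0.3]
width: 0.0698
```

```bash
python3 st.py
```

```text
f [[-0.1296 -0.0628]] z 0.0116 
 [[ 0.099  0.066  0.993]
 [-0.005  0.998 -0.066]
 [-0.995  0.001  0.099]] 
q [ 0.12  0.55 -0.43  2.05  0.51  0.54  0.83] F [-0.3  0.2 -0.3] t 25.55 yaw of tool y rel fence 1.568
```

{"api": "apply_moves", "payload": {"xyz": [[0.0075,0,0],[0.0005,0,0.008],[0.0006,0,0.006],[0.0004,0,0.004],[0,0,0]], "turn": [0,0,0,0,0]}}

```text
time: 26.18
ee_pos: [0.5681, 0.0685, 0.0052]
eef_rot: [[0.102, 0.067, 0.993], [-0.005, 0.998, -0.067], [-0.995, 0.002, 0.102]]
force: [0.0, 0.2, 0.2]
width: 0.0695
```

```bash
python3 st.py
```

```text
f [[-0.1081 -0.0625]] z 0.0052 
 [[ 0.102  0.067  0.993]
 [-0.005  0.998 -0.067]
 [-0.995  0.002  0.102]] 
q [ 0.12  0.59 -0.43  2.01  0.51  0.55  0.84] F [0.  0.2 0.2] t 26.175 yaw of tool y rel fence 1.568
```

{"api": "apply_moves", "payload": {"xyz": [[0.0008,0,0.004],[0.0003,0,0.002],[0,0,0]], "turn": [0,0,0]}}

```text
time: 26.55
ee_pos: [0.5731, 0.0682, 0.0045]
eef_rot: [[0.099, 0.066, 0.993], [-0.005, 0.998, -0.066], [-0.995, 0.001, 0.099]]
force: [-1.9, 0.6, 1.1]
width: 0.0695
```

```bash
python3 st.py
```

```text
f [[-0.1031 -0.0625]] z 0.0045 
 [[ 0.099  0.066  0.993]
 [-0.005  0.998 -0.066]
 [-0.995  0.001  0.099]] 
q [ 0.12  0.59 -0.43  1.99  0.51  0.56  0.85] F [-1.9  0.6  1.1] t 26.55 yaw of tool y rel fence 1.568
```

{"api": "apply_moves", "payload": {"xyz": [[0.0002,0,0.002],[0,0,0.002]], "turn": [0,0]}}

```text
time: 26.8
ee_pos: [0.5737, 0.0681, 0.0042]
eef_rot: [[0.093, 0.066, 0.994], [-0.007, 0.998, -0.065], [-0.996, -0.001, 0.093]]
force: [-7.2, 0.3, 5.3]
width: 0.0695
```

```bash
python3 st.py
```

```text
f [[-0.1025 -0.0626]] z 0.0042 
 [[ 0.093  0.066  0.994]
 [-0.007  0.998 -0.065]
 [-0.996 -0.001  0.093]] 
q [ 0.12  0.6  -0.43  1.99  0.51  0.57  0.85] F [-7.2  0.3  5.3] t 26.8 yaw of tool y rel fence 1.569
```

Firm contact (7 N) at fx -0.1025, the same as the earlier seated reading (-0.103), so the pane is on the batten. Retreating.

{"api": "apply_moves", "payload": {"xyz": [[0,0,-0.006],[0,0,-0.025],[-0.05,0,0],[-0.06,0,0],[-0.06,0,0]], "turn": [0,0,0,0,0]}}

```text
time: 27.42
ee_pos: [0.5244, 0.0703, 0.1702]
eef_rot: [[0.087, 0.066, 0.994], [-0.007, 0.998, -0.065], [-0.996, -0.001, 0.088]]
force: [1.3, 0.0, 0.5]
width: 0.0694
```

{"api": "apply_moves", "payload": {"xyz": [[0,0.055,0],[0,0.055,0],[0,0.055,0],[0,0.055,0],[0,0.04,0]], "turn": [0,0,0,0,0]}}

```text
time: 28.05
ee_pos: [0.5518, 0.33, 0.1776]
eef_rot: [[0.108, 0.083, 0.991], [-0.008, 0.997, -0.082], [-0.994, 0.001, 0.109]]
force: [0.7, -1.2, -0.2]
width: 0.0697
```

```bash
python3 st.py; python3 -c "
from h import *
a=snap('top','t15',(190,100,320,200),6)
snap('side','s15',(180,130,340,260),5)"
```

```text
f [[-0.1411  0.1974]] z 0.1776 
 [[ 0.108  0.083  0.991]
 [-0.008  0.997 -0.082]
 [-0.994  0.001  0.109]] 
q [-0.2   0.48 -0.6   1.71  0.42  0.99  0.52] F [ 0.7 -1.2 -0.2] t 28.05 yaw of tool y rel fence 1.552
```

View pics/t15.png

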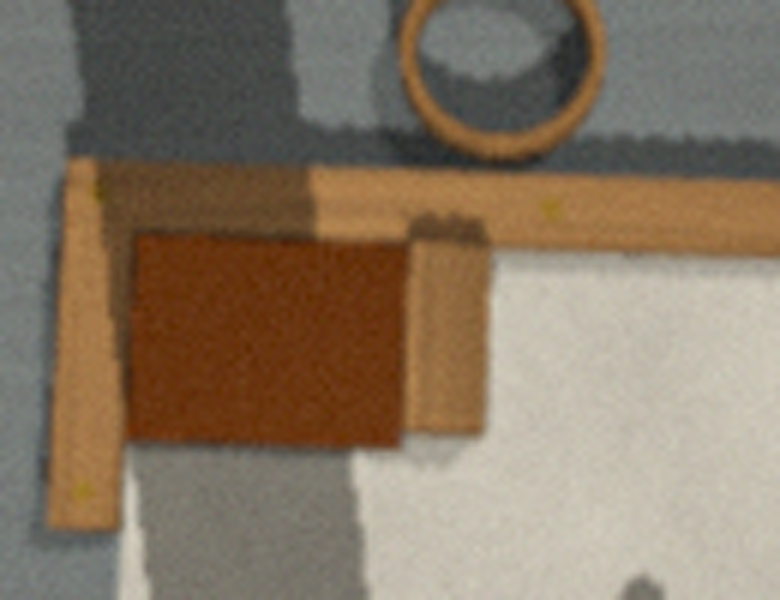

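View pics/s15.png

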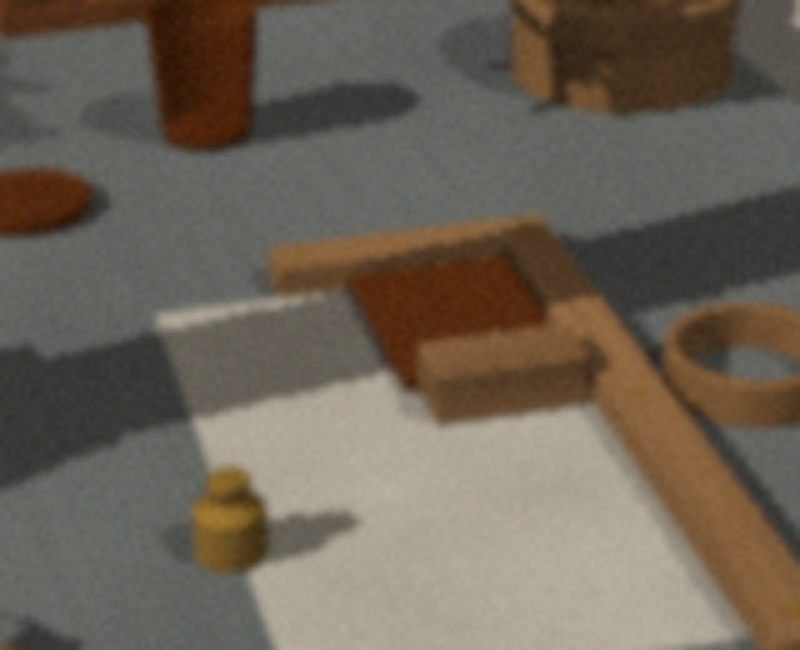

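Final views show the pane flush in the corner and the block flat against its free end (seam crop (410,245)-(403,435), no paper showing). The arm is clear and the bystanders are untouched. Handing in.

```bash
python3 -c "
from rig import r
print(r.sign_off())"
```

```text
the job is handed in; nothing more can be done
None
```

The glass blank is in the fence corner and the block lies flat against its free end; I handed the job in at about 28 s of the 58 s allowed.

**What I did:**
1. Pushed the pane with both fingers against the long batten, then along it into the short batten.
2. Pushed the block up to the pane's free end, adding a slight sideways component to centre it. Its centre was about 8 mm off the pane's middle at the start.
3. Pressed the pane once more towards the long batten, after the block was in place. One measurement had suggested a gap there.

**Last checks:**
- **Short ends and seam:** before that last press, the pane's short ends and the seam with the block were within 0.003 rad of square to the fence. No paper shows between pane, battens and block in the final picture.
- **Block:** it stayed flat. It covers the middle of the pane's end to within a few millimetres, judged from the picture.
- **Forces:** the largest contact reading I saw was about 14 N sideways with 12 N vertical, pressing the pane against the long batten.
- **Bystanders:** none looked moved in the pictures.

**Disagreements and flaws:**
- **Pane's long edges:** they read about 0.9 mm off the batten and ±0.02 rad in opposite directions, which I put down to pixel and shadow effects. The last press met firm contact within 0.5 mm of where the pane first seated, so I take it as flush.
- **Tool tilt:** it drifted by up to about 0.1 rad during the job. It did not visibly affect the result.
- **Joint 7:** it came to 2.63 rad, close to its 2.66 limit, once. I turned the tool back the other way.

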